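# Slide a backing board home under a sprung clip

### The job

The thin backing board with the rubber pad lies loose on the bench. Press on the pad on its top, slide the board flat along the bench into the open mouth of the low steel clip rail, under the sprung clip, until its front edge is fully home against the rail's end stop, then let go. Press firmly but not hard enough to mark the board, keep it flat on the bench, never push or grip it by its edges, do not ram the rail, and leave the blister card and the tape roll where they are.

Things in the scene. Friction and masses are not known exactly. Their poses are not given: they have to be found in the camera images.
- board: Stiff brown board, 140 x 96 x 4 mm, about 60 g, flat on the bench. Origin: centre of its underside; +x along its 140 mm length to the edge that goes in first; z up. A black rubber pad, 84 x 76 mm, 1 mm proud, covers x = -62 to +22 mm of its top (pad top 5 mm up). Friction: fingers on pad 0.9, on bare board 0.2, board on bench and steel 0.2. Over 30 N of pressing marks it: failure.
- board_front (a point): Middle of the board's front (+x) edge, 70 mm from its origin, at half its thickness.
- clip_rail: Low dark steel guide fixed to the bench, 115 mm wide, 18 mm tall at most. Origin: on the bench in the middle of its open mouth; +x points into it, z up. Side rails 12 mm tall up to x = 60 mm, 103 mm apart inside, 101 at the throat (x = 4 mm); flared lead-ins (24 mm long, 24 degrees) before that. No floor: the board slides on the bench. At home 80 mm of the board stand out of the mouth.
- rail_stop (a point): Middle of the end stop's inner face (a wall 16 mm tall, 60 mm in from the mouth), 2 mm above the bench: where the board's front edge must come to rest. More than 25 N of board against rail is ramming: failure.
- clip (a joint): Sprung bent steel clip across the rail, 76 mm wide, hinged by the end stop; rad, 0 = closed, grows as it lifts. Closed, its heel (26 mm in from the mouth) is 1.5 mm above the bench; a ramp rises from it to 9 mm, 4 mm in. The board's edge lifts it to about 0.08 rad against 5 to 7 N at the heel: roughly 7 N of drag beyond bench friction, so pressing under about 13 N slips. It then holds the board.
- spare_card: Bystander: a blister card, 62 x 118 x 12 mm, lying flat left of the board. Origin: centre of its underside. Leave it.
- tape_ring: Bystander: a brown tape roll lying flat, 74 mm across, 25 mm high, between the tape dispenser and the tin box. Origin: centre of its underside. Leave it.

How it is judged:
By the outcome, as a careful person would: the job done as asked, in the order asked, and still so for the second after the job is handed in, with the robot touching nothing.
It also fails if it takes over 58 s, if anything falls off the work surface, if the arm or the gripper's body presses on something with over 40 N, if the wrist force passes 120 N, or if a joint passes its speed limit or range.

### The arm

A 6-joint arm with a two-finger parallel gripper is mounted at the origin on a cart in front of the work surface, level with it; the furniture and walls round the work are solid. World frame = base frame: x ahead of the robot, y to its left, z up, the work surface at z = 0. Lengths are in mm, angles in rad, forces in N, time in s.
With the tool pointing down it reaches from about 275 to 750 mm from the base axis. Payload 10.2 kg.
Tool frame: the origin (TCP) lies at the very end of the fingers, on their centre line; the grasp point (between the pads) lies 19 mm behind it; z points along the fingers, y is the line along which they close (so a half turn about z gives the same grasp; the last joint's range is limited). The gripper opens to 85 mm and grips with 20 to 120 N. Pads are 22 mm wide; open, the fingers measure 114 mm over their backs; the gripper's body (76 mm by 85 mm) begins 54 mm behind the grasp point. The pads swing forward as they close: fully open they stand 13 mm farther back than shut.
Start: joints at [-1.324, 0.313, 1.498, -0, 1.331, -0.223], TCP at [237.661, -468.133, 231.294] pointing down, gripper open.
Joint ranges: [-2.94, 2.94], [-0.97, 2.17], [0.19, 2.56], [-1.23, 4.37], [0.02, 3.11], [-2.88, 2.88]. Speed limits (rad/s): [2.39, 2.39, 3.01, 3.14, 3.14, 3.14].

### API

Orientations are given as a unit quaternion [w, x, y, z].
In Python, from rig import ctrl gives the robot as it stands.
- The arm moves only by the shell command python3 -m inch 'ROWS' [OPENING] [FORCE]. ROWS is text: rows parted by semicolons, each of 6 numbers parted by spaces: the shift along the tool's x, y, z in mm, then the turn, a rotation vector about the tool's x, y, z in units of 6 degrees (1.0 is 6 degrees). A call has exactly 10 rows; each row shifts and turns the commanded pose from where the row before left it, along the tool's axes as they then stand; what a row does not reach is not made up. A row lasts 1/12 s, in which the tool goes at most 41.7 mm and 7.16 degrees, less where a joint would pass 70% of its speed; a pose out of reach is approached as far as the arm can. A call with a gripper value outside its range is refused whole. OPENING is the opening, from 0 (shut) to 1 (fully open), set as the call begins (- or left out, the last holds). The fingers move at their own pace and stop on an object; FORCE is the grip in N (left out, the last holds). Time passes only in rows, so rows that do not move let the fingers close, or fill a call up. It gives the time, the measured TCP pose, the force, the opening and the grip force at its end, in the units of the state.
- ctrl.sense(): the state, without advancing time (a new reading comes with each control period).
- ctrl.capture(name): name is "scene" or "top"; returns a dict with "image" (384x512x3 uint8, red, green, blue), "intrinsics" (3x3 intrinsics, pixels), "rvec" (rotation vector, rad) and "tvec" (3), from world to camera coordinates, as OpenCV has them. Camera axes: x right, y down, z forward; pixel columns grow to the right and rows downward; lengths in mm; the calibration is good to about 2 mm. A picture is of the moment at which its call begins. There is no depth.
- ctrl.finish_job(): hands the job in; it is judged then, once.
The state is a dict: "time_s": time; "joints": joint angles; "dq": joint speeds; "tau": joint torques, N m; "eef_pos": TCP position; "ee_rot": TCP orientation; "force": force on the tool from outside, world axes, zero at the start; "wrist_torque": the same for the moment, N m; "grip_width": opening from 0.0 (shut) to 1.0 (fully open); "grip_force": force on a finger pad.
Only numpy, scipy, OpenCV 4.12 (cv2) and the standard library are available. Lean on these libraries where they do the work, as an engineer would, in place of code of your own. Each camera call takes 0.05 s, during which the arm holds its last target. There are 200 camera calls.

## Working session

There is one attempt and no reset: what is moved stays moved. The work goes in short steps, Python scripts to look and compute and a shell command to move; the robot and the scene stay as the last step left them, time stands still between calls to the robot, and variables do not carry over. Pictures are saved under pics/ and viewed, at most 10 in all, crops included, and the job is handed in when it is done.

```bash
mkdir -p pics
cat > h.py <<'E'
import numpy as np,cv2
from rig import ctrl
def cap(n,f=None):
    c=ctrl.capture(n)
    if f: cv2.imwrite('pics/'+f,cv2.cvtColor(c['image'],cv2.COLOR_RGB2BGR))
    return c
def ray(c,uv,z):
    R=cv2.Rodrigues(np.array(c['rvec'],float))[0];t=np.array(c['tvec'],float).ravel()
    d=R.T@np.linalg.inv(np.array(c['intrinsics']))@np.array([uv[0],uv[1],1.]);o=-R.T@t
    return o+d*(z-o[2])/d[2]
def proj(c,P):
    return cv2.projectPoints(np.array(P,float).reshape(-1,3),np.array(c['rvec'],float),np.array(c['tvec'],float),np.array(c['intrinsics'],float),None)[0].reshape(-1,2)
E
python3 - <<'E'
from h import *
for n in('scene','top'):
    c=cap(n,n+'0.png'); R=cv2.Rodrigues(np.array(c['rvec'],float))[0];print(n,-R.T@np.array(c['tvec']).ravel(),c['intrinsics'])
print(ctrl.sense())
E
```

```text
scene [ 96.42762942 807.2555128  610.06482895] [[464.1661003    0.         261.54360011]
 [  0.         464.1661003  199.73340251]
 [  0.           0.           1.        ]]
top [454.41850973 -43.95723945 873.15106961] [[350.08762792   0.         253.96670759]
 [  0.         350.08762792 188.64989054]
 [  0.           0.           1.        ]]
{'time_s': 0.1, 'joints': array([-1.32440622e+00,  3.13383215e-01,  1.49834839e+00,  3.60889756e-06,
        1.33098199e+00, -2.23389318e-01]), 'dq': array([ 0.00051193, -0.00116868, -0.00190867, -0.00200299, -0.00017308,
       -0.00055225]), 'tau': array([ 2.54648265e-03, -4.12898147e+01, -2.60141766e+01, -2.12200075e-04,
        3.02048451e-03, -3.17500633e-05]), 'eef_pos': array([ 237.60183286, -467.90889875,  230.80263053]), 'ee_rot': array([-5.60453843e-04,  9.72539962e-01,  2.32735275e-01, -4.69304106e-06]), 'force': array([ 0.16907145, -0.05601205, -0.11969822]), 'wrist_torque': array([0.00283637, 0.04294603, 0.03913378]), 'grip_force': 0.0, 'grip_width': 0.9989580742302502}
```

View pics/top0.png

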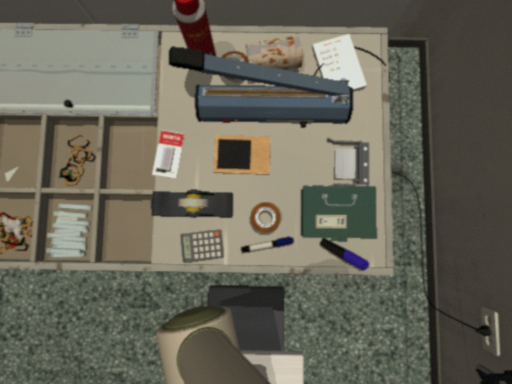

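View pics/scene0.png

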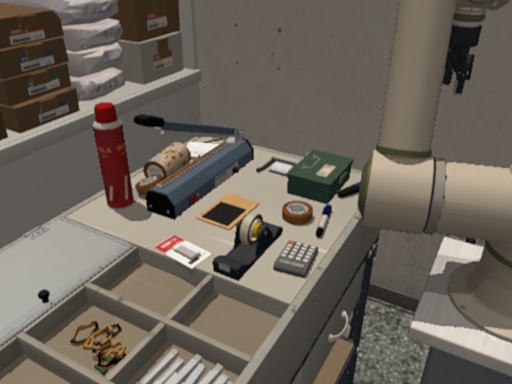

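The top view shows the board (214–270, 136–174) with its pad to the left, and the clip rail (330–369, 140–184) with its mouth facing the board. The blister card is at (168,154) and the tape roll at (265,218).

Run:
```python
from h import *
c=cap('top');im=c['image']
print(ray(c,(242,155),4),ray(c,(350,160),0))
h=cv2.cvtColor(im,cv2.COLOR_RGB2HSV)
def rect(m,x0,y0,x1,y1,z):
    k=np.zeros(m.shape,np.uint8);k[y0:y1,x0:x1]=m[y0:y1,x0:x1]*255
    k=cv2.morphologyEx(k,cv2.MORPH_OPEN,np.ones((2,2)))
    cs=max(cv2.findContours(k,0,1)[0],key=cv2.contourArea)
    P=np.array([ray(c,p[0],z)[:2] for p in cs],np.float32); r=cv2.minAreaRect(P);print(r,cv2.contourArea(cs));return cs
b=(h[...,1]>110)&(h[...,0]<25)&(h[...,2]>120)
rect(b,208,130,276,180,4)
dk=h[...,2]<60
rect(dk,212,132,276,178,5)
print(h[155,260],h[155,235],h[160,363],h[155,345],h[130,300])
crop=im[125:195,200:385]
cv2.imwrite('pics/crop1.png',cv2.cvtColor(cv2.resize(crop,None,fx=4.3,fy=4.3,interpolation=cv2.INTER_CUBIC),cv2.COLOR_RGB2BGR))
s=cap('scene')['image'][140:235,170:360]
cv2.imwrite('pics/crop2.png',cv2.cvtColor(cv2.resize(s,None,fx=4.2,fy=4.2,interpolation=cv2.INTER_CUBIC),cv2.COLOR_RGB2BGR))
```

```text
[631.70428344  -5.91491171   4.        ] [ 623.66997741 -278.84427757    0.        ]
((631.2023315429688, -7.958404541015625), (137.5257568359375, 93.99354553222656), 88.92604064941406) 1908.5
((631.6142578125, 12.228919982910156), (76.87979888916016, 70.00529479980469), 88.53205108642578) 779.5
[ 16 135 185] [18 41 31] [24 14 88] [ 20  16 186] [ 21  50 169]
```

View pics/crop1.png

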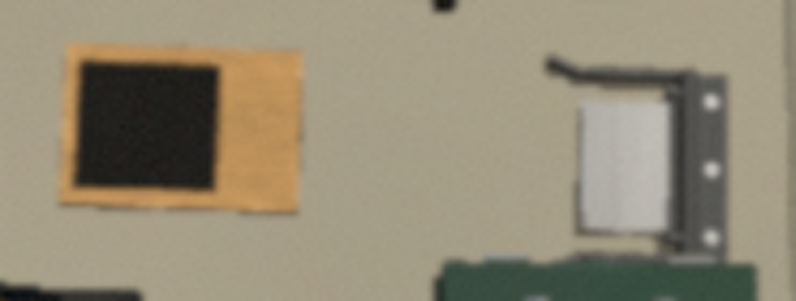

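View pics/crop2.png

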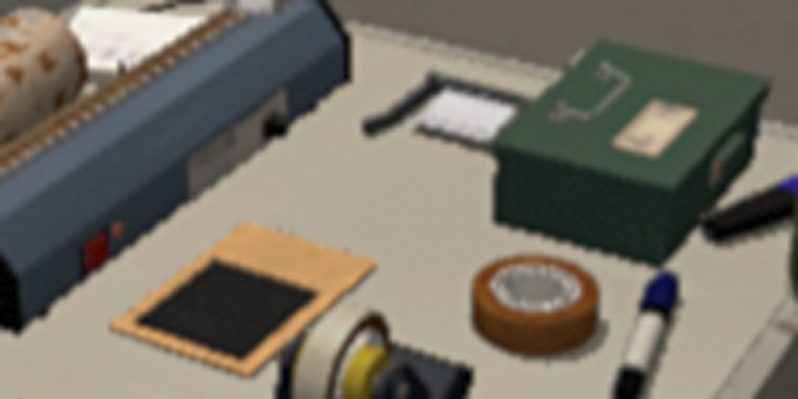

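Run:
```python
from h import *
ims=[cap('top') for _ in range(6)];c=ims[0]
g=np.mean([cv2.cvtColor(i['image'],cv2.COLOR_RGB2GRAY).astype(float) for i in ims],0)
G=cv2.resize(g[130:190,320:375],None,fx=8,fy=8,interpolation=cv2.INTER_CUBIC)
def uv(x,y): return ((x+.5)/8-.5+320,(y+.5)/8-.5+130)
def show(name,m,z,amin=20):
    for k in cv2.findContours(m.astype(np.uint8),0,1)[0]:
        if cv2.contourArea(k)<amin: continue
        P=np.array([ray(c,uv(*p[0]),z)[:2] for p in k],np.float32)
        print(name,cv2.minAreaRect(P),P.mean(0).round(1))
bright=G>165
bl=cv2.morphologyEx((G>150).astype(np.uint8),cv2.MORPH_OPEN,np.ones((40,40)))
show('plate',(bl>0),7,2000)
# dots
d=(G>125).astype(np.uint8); d[:,:int((361-320)*8)]=0; d[:,int((368-320)*8):]=0
show('dot',d,17)
# crossbar left/right edge & side-rail outer edge
for r in (145,148,152,160,168,172,176):
    print(r,g[r,352:372].round().astype(int))
for u in (334,337,340,344,348,352,356): print(u,g[136:152,u].round().astype(int))
# board angle from edges
```

```text
plate ((616.594970703125, -264.6056213378906), (49.506675720214844, 81.16167449951172), 89.4998550415039) [ 617.4 -264. ]
plate ((630.8048095703125, -270.10406494140625), (138.5721435546875, 141.57791137695312), 89.76959228515625) [ 641.8 -270.6]
dot ((571.5892333984375, -310.476318359375), (9.453404426574707, 8.875602722167969), 44.62857437133789) [ 571.6 -310.5]
dot ((610.8615112304688, -311.4841613769531), (9.563183784484863, 9.755409240722656), 89.01705169677734) [ 610.9 -311.4]
dot ((650.8370361328125, -312.0378112792969), (9.918700218200684, 9.830607414245605), 89.01929473876953) [ 650.7 -311.8]
dot ((682.4069213867188, -309.9678955078125), (17.14551544189453, 31.90509033203125), 89.06222534179688) [ 682.9 -310.3]
145 [107 102  89  84  86  78  68  74  83  81  84  88  90  88  87  89 105 136
 156 161]
148 [163 148 123  92  74  64  58  72  81  81  89 126 174 192 168 129 112 136
 156 160]
152 [187 186 177 142  95  68  57  71  82  81  84  87  88  87  87  89 102 134
 154 160]
160 [187 185 175 140  94  67  57  70  80  80  83  87  87  86  87  88 103 134
 155 160]
168 [184 183 173 140  95  67  56  70  80  80  82  87  88  87  87  88 102 134
 155 160]
172 [183 178 158 119  86  67  57  70  79  80  82  87  87  87  86  89 105 134
 154 160]
176 [181 176 156 118  86  67  57  70  80  80  82  87  88  88  87  89 105 135
 154 160]
334 [161 161 160 150 123  92  62  71 104 143 157 160 160 158 147 140]
337 [161 161 160 154 128  92  61  64 101 143 158 161 168 172 173 174]
340 [161 161 160 153 125  95  68  61  85 112 146 160 167 174 176 177]
344 [161 160 160 156 134 102  77  66  83 108 144 160 170 178 181 181]
348 [160 160 160 156 136 106  81  64  82 108 144 159 168 178 183 183]
352 [161 161 160 158 142 108  81  64  80 107 142 156 163 178 185 187]
356 [160 161 161 161 151 115  81  59  69  86  84  67  74  89  95  95]
```

Run:
```python
from h import *
c=cap('top');im=c['image'];h=cv2.cvtColor(im,cv2.COLOR_RGB2HSV)
b=((h[...,1]>90)&(h[...,0]<25)&(h[...,2]>100)).astype(np.uint8)
# sub-pixel edges of board via saturation/gray crossing
g=cv2.GaussianBlur(h[...,1].astype(float),(3,3),0)
def cross(v,t):
    i=np.where((v[:-1]-t)*(v[1:]-t)<0)[0]; return i+(t-v[i])/(v[i+1]-v[i])
def fit(P):
    vx,vy,x,y=cv2.fitLine(np.array(P,np.float32),cv2.DIST_HUBER,0,.01,.01).ravel();return np.degrees(np.arctan2(vy,vx)),x,y
top=[ray(c,(u,125+cross(g[125:145,u],90)[0]),4)[:2] for u in range(220,266)]
bot=[ray(c,(u,165+cross(g[165:185,u],90)[-1]),4)[:2] for u in range(220,266)]
fr=[ray(c,(258+cross(g[v,258:280],90)[-1],v),4)[:2] for v in range(142,170)]
bk=[ray(c,(205+cross(g[v,205:222],90)[0],v),4)[:2] for v in range(142,170)]
for n,P in zip(('top','bot','front','back'),(top,bot,fr,bk)): print(n,fit(P))
G=cv2.cvtColor(im,cv2.COLOR_RGB2GRAY).astype(float)
ru=[ray(c,(u,136+cross(G[136:143,u],115)[0]),12)[:2] for u in range(339,354)]
print('rail',fit(ru))
st=[ray(c,(358+cross(G[v,358:361],66)[0],v),16)[:2] for v in range(146,182)]
print('stop',fit(st))
print('box corner',ray(c,(303.5,186),70),ray(c,(303.5,186),50))
print('dispenser',ray(c,(232,192),20),ray(c,(193,192),60),ray(c,(290,122),60))
print('clip tip',ray(c,((583/4.3)+200,163),9), 'flare', ray(c,(548/4.3+200,62/4.3+125),12))
print(ctrl.sense()['eef_pos'])
```

```text
Traceback (most recent call last):
IndexError: index -1 is out of bounds for axis 0 with size 0
```

```bash
python3 -m inch '28.4 -12.5 0 0 0 0;28.4 -12.5 0 0 0 0;28.4 -12.5 0 0 0 0;28.4 -12.5 0 0 0 0;28.4 -12.5 0 0 0 0;28.4 -12.5 0 0 0 0;28.4 -12.5 0 0 0 0;28.4 -12.5 0 0 0 0;28.4 -12.5 0 0 0 0;28.4 -12.5 0 0 0 0' 0.4 20; python3 -m inch '28.4 -12.5 0 0 0 0;28.4 -12.5 0 0 0 0;28.4 -12.5 0 0 0 0;28.4 -12.5 0 0 0 0;28.4 -12.5 0 0 0 0;28.4 -12.5 0 0 0 0;28.4 -12.5 0 0 0 0;28.4 -12.5 0 0 0 0;28.4 -12.5 0 0 0 0;28.4 -12.5 0 0 0 0'
```

```text
time_s: 1.38
eef_pos: [435.1, -226.8, 231.4]
ee_rot: [0.0, 0.973, 0.233, 0.0]
force: [0.4, -0.5, -1.0]
grip_width: 0.401
grip_force: 0.0
time_s: 2.22
eef_pos: [631.7, 13.3, 231.2]
ee_rot: [0.0, 0.973, 0.233, -0.0]
force: [0.0, 0.2, 0.2]
grip_width: 0.401
grip_force: 0.0
```

```bash
cat > meas.py <<'E'
from h import *
c=ctrl.capture('scene') and ctrl.capture('top');im=cv2.cvtColor(cv2.imread('pics/top0.png'),cv2.COLOR_BGR2RGB)
h=cv2.cvtColor(im,cv2.COLOR_RGB2HSV)
g=cv2.GaussianBlur(h[...,1].astype(float),(3,3),0)+.01
def cross(v,t):
    i=np.where((v[:-1]-t)*(v[1:]-t)<0)[0]; return i+(t-v[i])/(v[i+1]-v[i])
def fit(P):
    vx,vy,x,y=cv2.fitLine(np.array(P,np.float32),cv2.DIST_HUBER,0,.01,.01).ravel();return np.degrees(np.arctan2(vy,vx)),x,y
def edge(n,pts,z):
    P=[ray(c,p,z)[:2] for p in pts]
    print(n,len(P),fit(P))
def rows(a,us,v0,v1,t,k): return [(u,v0+x[k]) for u in us for x in [cross(a[v0:v1,u],t)] if len(x)]
def cols(a,vs,u0,u1,t,k): return [(u0+x[k],v) for v in vs for x in [cross(a[v,u0:u1],t)] if len(x)]
edge('top',rows(g,range(220,266),125,145,90,0),4)
edge('bot',rows(g,range(220,266),165,185,90,-1),4)
edge('front',cols(g,range(142,170),258,280,90,-1),4)
edge('back',cols(g,range(142,170),205,222,90,0),4)
G=cv2.cvtColor(im,cv2.COLOR_RGB2GRAY).astype(float)+.01
edge('rail',rows(G,range(339,354),136,143,115,0),12)
edge('stop',cols(G,range(146,182),358,361,66,0),16)
edge('bar back',cols(G,range(146,182),364,372,120,-1),16)
print('box corner',ray(c,(303.5,186),70),ray(c,(303.5,186),50))
print('dispenser',ray(c,(232,192),20),ray(c,(193,192),60),ray(c,(290,122),60))
print('clip tip',ray(c,((583/4.3)+200,163),9), 'flare', ray(c,(548/4.3+200,62/4.3+125),12))
E
python3 meas.py
```

```text
top 46 (np.float32(88.61272), np.float32(682.05115), np.float32(-6.1952024))
bot 46 (np.float32(88.83954), np.float32(585.35974), np.float32(-11.570818))
front 28 (np.float32(-1.579103), np.float32(631.73596), np.float32(-75.1732))
back 28 (np.float32(-1.2151247), np.float32(622.0082), np.float32(65.14797))
rail 15 (np.float32(88.61734), np.float32(670.55896), np.float32(-266.257))
stop 33 (np.float32(-0.8810225), np.float32(608.86487), np.float32(-295.8085))
bar back 36 (np.float32(-1.1414415), np.float32(597.96313), np.float32(-319.9378))
box corner [ 547.65892213 -152.11425102   70.        ] [ 549.980787   -154.80756778   50.        ]
dispenser [536.02778679  16.09366083  20.        ] [530.81500705 104.4007544   60.        ] [ 701.82528149 -121.19829147   60.        ]
clip tip [ 613.79160532 -240.36038164    9.        ] flare [ 672.89999387 -219.82344247   12.        ]
```

```bash
python3 -m inch '0 0 20 0 0 -1.03;0 0 20 0 0 -1.03;0 0 20 0 0 -1.03;0 0 20 0 0 -1.03;0 0 20 0 0 -1.03;0 0 20 0 0 -1.03;0 0 20 0 0 -1.03;0 0 20 0 0 -1.03;0 0 20 0 0 -1.03;0 0 20 0 0 -1.03'; python3 -m inch '1.5 2.5 4 0 0 0;0 0 4 0 0 0;0 0 3 0 0 0;0 0 2 0 0 0;0 0 2 0 0 0;0 0 1 0 0 0;0 0 0 0 0 0;0 0 0 0 0 0;0 0 0 0 0 0;0 0 0 0 0 0'; python3 -c "
from h import *
print(ctrl.sense()['force'],ctrl.sense()['ee_rot'])
s=cap('scene')['image'][100:270,160:360]
cv2.imwrite('pics/s1.png',cv2.cvtColor(cv2.resize(s,None,fx=3.5,fy=3.5,interpolation=cv2.INTER_CUBIC),cv2.COLOR_RGB2BGR))"
```

```text
time_s: 3.15
eef_pos: [630.6, 11.3, 30.5]
ee_rot: [0.0, 0.713, 0.701, -0.0]
force: [1.1, 0.0, 0.3]
grip_width: 0.401
grip_force: 0.0
time_s: 3.98
eef_pos: [633.6, 13.4, 15.5]
ee_rot: [0.0, 0.715, 0.699, 0.0]
force: [-0.1, 0.5, 0.1]
grip_width: 0.397
grip_force: 0.0
[-0.05487607  0.51198113  0.13355473] [1.50465257e-04 7.15008270e-01 6.99115970e-01 1.07114794e-04]
```

View pics/s1.png

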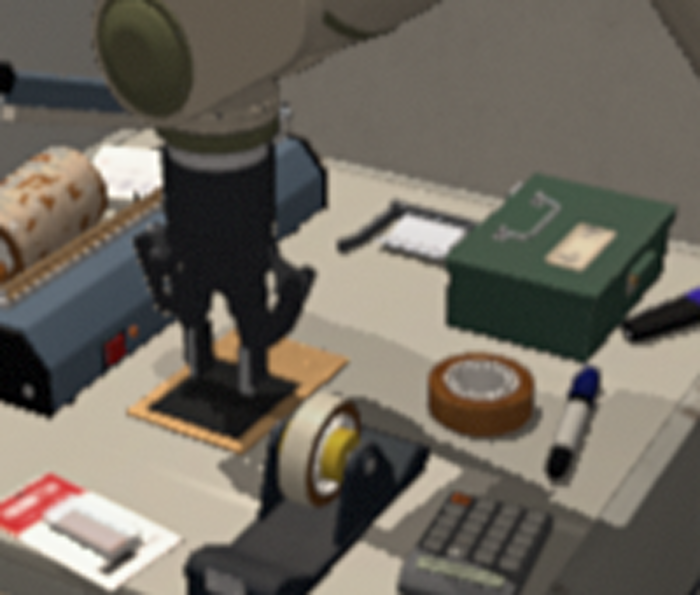

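Both fingertips hover over the pad (around (195,370) and (248,385) in the crop), clear of the dispenser. Now I'll feel for contact.

```bash
python3 -m inch '0 0 1 0 0 0;0 0 1 0 0 0;0 0 1 0 0 0;0 0 1 0 0 0;0 0 1 0 0 0;0 0 1 0 0 0;0 0 0 0 0 0;0 0 0 0 0 0;0 0 0 0 0 0;0 0 0 0 0 0'; python3 -m inch '0 0 0.5 0 0 0;0 0 0.5 0 0 0;0 0 0.5 0 0 0;0 0 0.5 0 0 0;0 0 0.5 0 0 0;0 0 0.5 0 0 0;0 0 0 0 0 0;0 0 0 0 0 0;0 0 0 0 0 0;0 0 0 0 0 0'
```

```text
time_s: 4.87
eef_pos: [633.5, 13.4, 9.4]
ee_rot: [0.0, 0.715, 0.699, 0.0]
force: [-0.6, 0.5, 0.4]
grip_width: 0.398
grip_force: 0.0
time_s: 5.7
eef_pos: [633.5, 13.4, 6.3]
ee_rot: [0.0, 0.715, 0.699, 0.0]
force: [1.1, -0.3, -0.8]
grip_width: 0.396
grip_force: 0.0
```

```bash
for i in 1; do python3 -m inch '0 0 0.5 0 0 0;0 0 0 0 0 0;0 0 0.5 0 0 0;0 0 0 0 0 0;0 0 0.5 0 0 0;0 0 0 0 0 0;0 0 0 0 0 0;0 0 0 0 0 0;0 0 0 0 0 0;0 0 0 0 0 0'; done
```

```text
time_s: 6.53
eef_pos: [633.5, 13.4, 4.8]
ee_rot: [0.0, 0.715, 0.699, 0.0]
force: [0.3, 0.3, 0.1]
grip_width: 0.396
grip_force: 0.0
```

```bash
python3 -m inch '0 0 0.5 0 0 0;0 0 0 0 0 0;0 0 0.5 0 0 0;0 0 0 0 0 0;0 0 0.5 0 0 0;0 0 0 0 0 0;0 0 0 0 0 0;0 0 0 0 0 0;0 0 0 0 0 0;0 0 0 0 0 0'
```

```text
time_s: 7.37
eef_pos: [633.7, 13.3, 4.2]
ee_rot: [0.0, 0.715, 0.699, 0.0]
force: [-2.9, 0.7, 7.7]
grip_width: 0.397
grip_force: 4.0
```

```bash
python3 -m inch '0 0 0.3 0 0 0;0 0 0 0 0 0;0 0 0.3 0 0 0;0 0 0 0 0 0;0 0 0.3 0 0 0;0 0 0 0 0 0;0 0 0.2 0 0 0;0 0 0 0 0 0;0 0 0 0 0 0;0 0 0 0 0 0'
```

```text
time_s: 8.2
eef_pos: [634.1, 13.3, 4.2]
ee_rot: [0.001, 0.715, 0.699, 0.0]
force: [-5.2, 0.9, 15.4]
grip_width: 0.404
grip_force: 7.8
```

```bash
python3 -m inch '0 0 0.4 0 0 0;-1 0 0 0 0 0;-3 0 0 0 0 0;-4 0 0 0 0 0;-4 0 0 0 0 0;-4 -0.5 0 0 0 0;-4 -0.5 0 0 0 0;-4 -1 0 0 0 0;-3 -1 0 0 0 0;-1 0 0 0 0 0'; python3 -c "
from h import *
print(ctrl.sense()['force'])"
```

```text
time_s: 9.03
eef_pos: [631.5, -14.4, 4.2]
ee_rot: [0.002, 0.715, 0.699, 0.002]
force: [0.0, 5.4, 14.5]
grip_width: 0.402
grip_force: 7.4
[5.76389441e-03 5.36144609e+00 1.45410447e+01]
```

```bash
python3 -m inch '-3 -0.5 0.2 0 0 0;-5 -1 0.2 0 0 0;-5 -1 0 0 0 0;-5 -1 0 0 0 0;-5 -1 0 0 0 0;-5 -1 0 0 0 0;-5 -1 0 0 0 0;-5 -1 0 0 0 0;-5 -1 0 0 0 0;-2 -0.5 0 0 0 0'; python3 -m inch '-3 0 0 0 0 0;-5 -1 0 0 0 0;-5 -1 0 0 0 0;-5 -0.5 0 0 0 0;-5 0 0 0 0 0;-5 0 0 0 0 0;-5 0 0 0 0 0;-5 0 0 0 0 0;-3 0 0 0 0 0;-1 0 0 0 0 0'
python3 - <<'E'
from h import *
cap('top','top2.png')
im=cv2.imread('pics/top2.png')[115:195,200:385]
cv2.imwrite('pics/crop3.png',cv2.resize(im,None,fx=4.3,fy=4.3,interpolation=cv2.INTER_CUBIC))
E
```

```text
time_s: 9.87
eef_pos: [621.9, -59.5, 4.2]
ee_rot: [0.002, 0.715, 0.699, 0.002]
force: [1.5, 4.9, 16.5]
grip_width: 0.402
grip_force: 8.5
time_s: 10.7
eef_pos: [618.2, -101.3, 4.2]
ee_rot: [0.002, 0.715, 0.699, 0.002]
force: [1.0, 6.3, 18.0]
grip_width: 0.402
grip_force: 9.2
```

View pics/crop3.png

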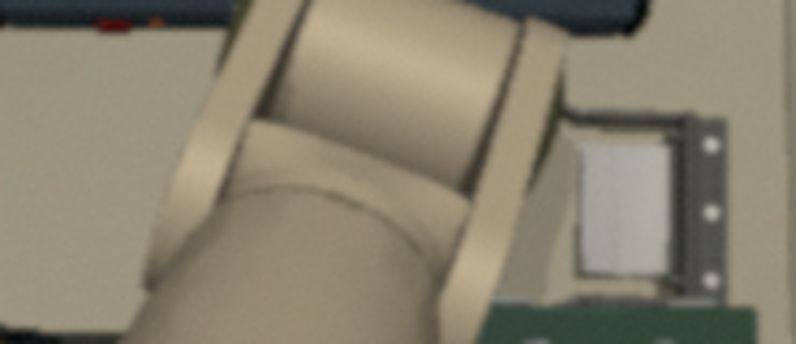

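The arm hides the board in the top view, so I'll measure it in the scene view.

Run:
```python
from h import *
c=cap('scene','scene2.png')
im=cv2.imread('pics/scene2.png')[120:250,180:340]
cv2.imwrite('pics/crop4.png',cv2.resize(im,None,fx=4.5,fy=4.5,interpolation=cv2.INTER_CUBIC))
# predicted board corners: centre from tool
a=np.radians(-91.3);ax=np.array([np.cos(a),np.sin(a)]);n=np.array([-ax[1],ax[0]])
o=np.array([618.2-.4+.0,-101.3-.0])+18.6*ax
for sx,sy in((70,48),(70,-48),(-70,48),(-70,-48)):
    p=o+sx*ax+sy*n; q=proj(c,[[*p,4]])[0]; print(p.round(1),((q-[180,120])*4.5).round(0))
```

```text
[ 663.8 -191. ] [338. 251.]
[ 567.8 -188.8] [475. 290.]
[667. -51.] [211. 348.]
[571.  -48.8] [356. 394.]
```

View pics/crop4.png

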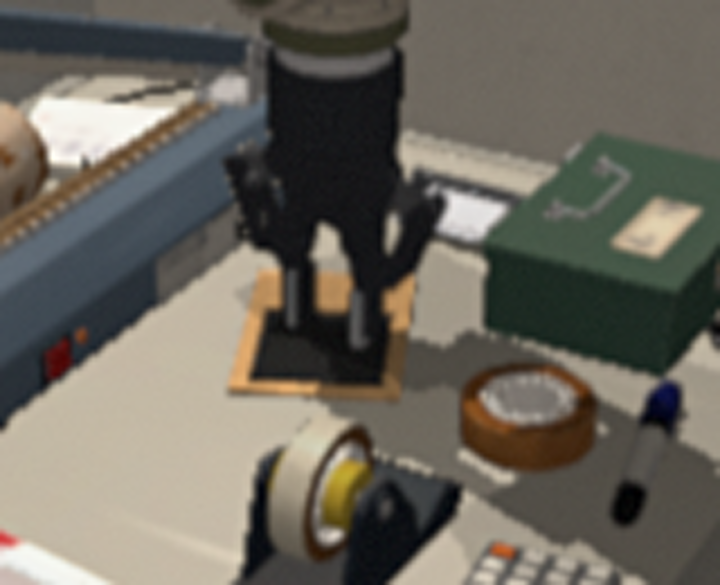

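The board has yawed. Its corners are at crop pixels (232,390), (402,396), (258,270) and (414,280), so I'll measure the actual pose.

Run:
```python
from h import *
c=ctrl.capture('scene')
P=[ray(c,np.array(p)/4.5+[180,120],4)[:2] for p in((258,269),(414,280),(232,391),(402,397))]
P=np.array(P);print(P.round(1))
ax=(P[0]+P[1]-P[2]-P[3])/2;print('yaw',np.degrees(np.arctan2(ax[1],ax[0])),np.linalg.norm(ax),'centre',P.mean(0))
for a,b in((0,1),(2,3),(0,2),(1,3)):
    d=P[b]-P[a];print(a,b,np.linalg.norm(d).round(1),np.degrees(np.arctan2(d[1],d[0])).round(1))
s=ctrl.sense();print(s['wrist_torque'],s['force'],s['eef_pos'])
# pad corners/finger pixel
for p in((292,325),(358,345)): print(ray(c,np.array(p)/4.5+[180,120],5))
```

```text
[[ 693.9 -145.5]
 [ 604.9 -181.1]
 [ 632.   -17.6]
 [ 547.7  -59.1]]
yaw -64.52034768810643 138.4442994618988 centre [ 619.62363874 -100.80782177]
0 1 95.7 -158.2
2 3 93.9 -153.8
0 2 142.1 115.8
1 3 134.8 115.1
[0.5953825  0.33367106 0.00803917] [-0.11839759  2.96416323 17.88844653] [ 618.27384983 -101.34354475    4.19283016]
[639.88524434 -95.51417169   5.        ]
[595.47218011 -94.72754165   5.        ]
```

```bash
python3 -m inch '0 0 -6 0 0 0;0 0 -6 0 0 0;9.2 -3.8 0 0 0 0;9.2 -3.8 0 0 0 0;0 0 0 0 0 -1.1;0 0 0 0 0 -1.1;0 0 0 0 0 -1.1;0 0 0 0 0 -1.08;0 0 0 0 0 0;0 0 0 0 0 0'
python3 - <<'E'
from h import *
s=ctrl.sense();print(s['wrist_torque'],s['force'],s['eef_pos'],s['ee_rot'])
c=cap('scene','scene3.png');cap('top','top3.png')
im=cv2.imread('pics/scene3.png')[140:230,200:320]
cv2.imwrite('pics/crop5.png',cv2.resize(im,None,fx=6.5,fy=6.5,interpolation=cv2.INTER_CUBIC))
E
```

```text
time_s: 11.68
eef_pos: [608.7, -81.9, 13.0]
ee_rot: [-0.0, 0.539, 0.843, -0.0]
force: [-0.0, 0.7, -0.2]
grip_width: 0.404
grip_force: 0.0
[-0.00499339 -0.01545633 -0.03869358] [-0.04780816  0.68725829 -0.17749153] [608.72834067 -81.91469216  12.95922592] [-4.96794077e-04  5.38520069e-01  8.42612531e-01 -1.03226465e-04]
```

View pics/crop5.png

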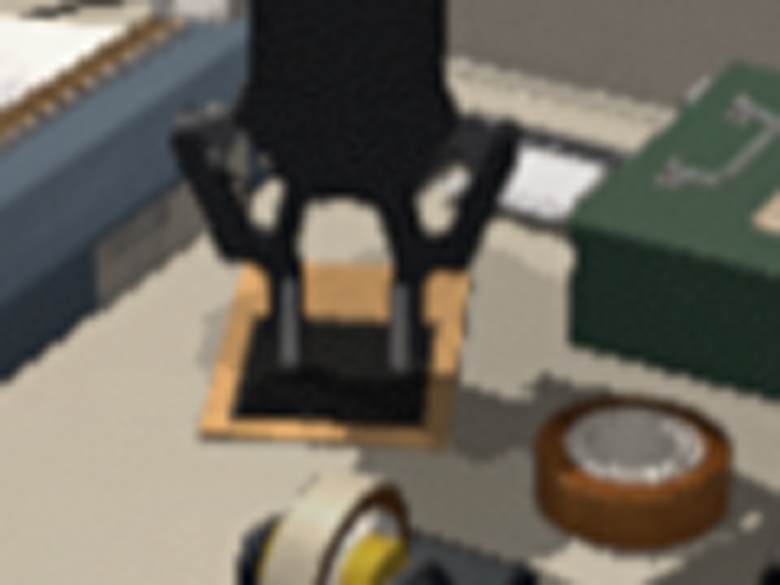

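```bash
cat > t.py <<'E'
from h import *
from scipy.spatial.transform import Rotation as Ro
s=ctrl.sense();q=s['ee_rot'];R=Ro.from_quat([q[1],q[2],q[3],q[0]]).as_matrix()
m=R.T@s['wrist_torque'];f=R.T@s['force']
print('tool force',f.round(2),'tool moment',m.round(3),'load offset ty mm',(1000*m[0]/f[2]).round(1),'tx',(-1000*m[1]/f[2]).round(1),'toolx yaw',np.degrees(np.arctan2(R[1,0],R[0,0])).round(2),'roll',(R[2,1]*1000).round(2),(R[2,0]*1000).round(2),s['eef_pos'].round(2),'t',s['time_s'])
E
python3 - <<'E'
from h import *
c=ctrl.capture('scene')
P=np.array([ray(c,np.array(p)/6.5+[200,140],4)[:2] for p in((240,264),(468,269),(199,437),(446,446))]);print(P.round(1))
ax=(P[0]+P[1]-P[2]-P[3])/2;print('yaw',np.degrees(np.arctan2(ax[1],ax[0])),np.linalg.norm(ax),'centre',P.mean(0))
E
python3 -m inch '0 0 4 0 0 0;0 0 2 0 0 0;0 0 1 0 0 0;0 0 0.5 0 0 0;0 0 0.5 0 0 0;0 0 0.5 0 0 0;0 0 0.3 0 0 0;0 0 0.3 0 0 0;0 0 0 0 0 0;0 0 0 0 0 0'; python3 t.py
```

```text
[[ 692.3 -140.9]
 [ 607.2 -185.3]
 [ 633.1  -15. ]
 [ 548.4  -56.5]]
yaw -65.134528714584 140.279657553796 centre [620.24823167 -99.43249372]
time_s: 12.67
eef_pos: [609.2, -82.7, 4.3]
ee_rot: [0.0, 0.537, 0.843, 0.0]
force: [0.4, 0.9, 0.4]
grip_width: 0.397
grip_force: 0.0
tool force [ 0.67  0.79 -0.41] tool moment [ 0.045  0.023 -0.003] load offset ty mm -110.3 tx 57.0 toolx yaw 114.99 roll 0.02 -0.02 [609.23 -82.73   4.31] t 12.6667
```

```bash
python3 -m inch '0 0 0.3 0 0 0;0 0 0.3 0 0 0;0 0 0.3 0 0 0;0 0 0.3 0 0 0;0 0 0 0 0 0;0 0 0 0 0 0;0 0 0 0 0 0;0 0 0 0 0 0;0 0 0 0 0 0;0 0 0 0 0 0'; python3 t.py
```

```text
time_s: 13.5
eef_pos: [609.6, -82.8, 4.2]
ee_rot: [0.0, 0.537, 0.843, 0.0]
force: [-2.7, 1.0, 8.3]
grip_width: 0.4
grip_force: 4.5
tool force [ 2.01 -2.07 -8.32] tool moment [ 0.453  0.374 -0.008] load offset ty mm -54.5 tx 45.0 toolx yaw 115.0 roll 0.69 -0.74 [609.56 -82.8    4.22] t 13.5
```

```bash
sed -i "s/^print/L=190;print('oy',(1000*m[0]+L*f[1])\/f[2],'ox',(L*f[0]-1000*m[1])\/f[2]);print/" t.py; python3 -m inch '0 0 0.3 0 0 0;0 0 0.3 0 0 0;0 0 0.2 0 0 0;0 0 0 0 0 0;0 0 0 0 0 0;0 0 0 0 0 0;0 0 0 0 0 0;0 0 0 0 0 0;0 0 0 0 0 0;0 0 0 0 0 0'; python3 t.py;python3 -m inch '0 0 0 0.05 0 0;0 0 0 0.05 0 0;0 0 0 0 0 0;0 0 0 0 0 0;0 0 0 0 0 0;0 0 0 0 0 0;0 0 0 0 0 0;0 0 0 0 0 0;0 0 0 0 0 0;0 0 0 0 0 0'; python3 t.py
```

```text
time_s: 14.33
eef_pos: [609.8, -82.9, 4.2]
ee_rot: [0.001, 0.537, 0.843, 0.0]
force: [-4.9, 0.3, 14.8]
grip_width: 0.402
grip_force: 7.5
oy 3.7257288301561484 ox 8.09807988241926
tool force [  2.28  -4.29 -14.81] tool moment [0.76  0.553 0.074] load offset ty mm -51.3 tx 37.4 toolx yaw 115.0 roll 1.16 -1.22 [609.79 -82.86   4.19] t 14.3333
time_s: 15.17
eef_pos: [610.1, -82.9, 4.3]
ee_rot: [-0.002, 0.537, 0.843, -0.004]
force: [-3.8, 1.2, 15.0]
grip_width: 0.403
grip_force: 7.3
oy 12.064157049090733 ox -1.5871287116936805
tool force [  2.69  -3.05 -14.98] tool moment [ 0.399  0.488 -0.005] load offset ty mm -26.6 tx 32.6 toolx yaw 115.01 roll -8.59 -1.65 [610.06 -82.87   4.31] t 15.1667
```

```bash
cat > t.py <<'E'
from h import *
from scipy.spatial.transform import Rotation as Ro
M=[];F=[]
for i in range(6):
    ctrl.capture('top');s=ctrl.sense();q=s['ee_rot'];R=Ro.from_quat([q[1],q[2],q[3],q[0]]).as_matrix()
    M.append(R.T@s['wrist_torque']);F.append(R.T@s['force'])
f=np.mean(F,0);m=np.mean(M,0);L=190
print('f',f.round(2),'sd',np.std(F,0).round(2),'m',m.round(3),'sd',np.std(M,0).round(3),'oy',((1000*m[0]+L*f[1])/f[2]).round(1),'ox',((L*f[0]-1000*m[1])/f[2]).round(1))
print('yaw',np.degrees(np.arctan2(R[1,0],R[0,0])).round(2),'roll mrad',(R[2,1]*1000).round(2),'pitch',(R[2,0]*1000).round(2),s['eef_pos'].round(2),'t',s['time_s'],s['grip_force'],s['grip_width'])
E
python3 t.py; python3 -m inch '0 0 0 -0.04 0 0;0 0 0 -0.04 0 0;0 0 0 0 0 0;0 0 0 0 0 0;0 0 0 0 0 0;0 0 0 0 0 0;0 0 0 0 0 0;0 0 0 0 0 0;0 0 0 0 0 0;0 0 0 0 0 0'; python3 t.py
```

```text
f [  2.95  -3.65 -14.83] sd [0.53 0.4  0.36] m [ 0.331  0.524 -0.075] sd [0.031 0.019 0.02 ] oy 24.5 ox -2.5
yaw 115.01 roll mrad -8.66 pitch -1.65 [610.04 -82.87   4.28] t 15.4667 7.329417164437473 0.3957678954074382
time_s: 16.3
eef_pos: [610.0, -82.9, 4.2]
ee_rot: [0.001, 0.537, 0.843, -0.001]
force: [-4.4, 0.9, 13.8]
grip_width: 0.402
grip_force: 6.9
f [  2.64  -2.62 -13.62] sd [0.29 0.28 0.33] m [ 0.456  0.484 -0.038] sd [0.029 0.038 0.029] oy 3.2 ox -1.3
yaw 115.01 roll mrad -0.35 pitch -1.67 [610.05 -82.87   4.17] t 16.6 6.900892694829963 0.40441217833560356
```

```bash
python3 -m inch '0 0 0.4 0 0 0;0 0 0 0 0 0.1;0 0 0 0 0 0.2;0 0 0 0 0 0.3;0 0 0 0 0 0.3;0 0 0 0 0 0.3;0 0 0 0 0 0.3;0 0 0 0 0 0.2;0 0 0 0 0 0.1;0 0 0 0 0 0'; python3 t.py
```

```text
time_s: 17.43
eef_pos: [611.1, -83.7, 4.2]
ee_rot: [0.002, 0.614, 0.789, -0.0]
force: [1.8, -2.3, 12.9]
grip_width: 0.401
grip_force: 6.1
f [ -1.87   0.39 -11.99] sd [0.28 0.52 0.74] m [ 0.078 -0.35  -0.051] sd [0.026 0.046 0.013] oy -12.6 ox 0.5
yaw 104.21 roll mrad 2.5 pitch -4.01 [611.11 -83.72   4.21] t 17.7333 6.1283320796792395 0.4039614686161575
```

```bash
python3 -m inch '0 0 0.4 0.02 0 0;0 0 0.2 0.01 0 0.1;0 0 0 0 0 0.2;0 0 0 0 0 0.3;0 0 0 0 0 0.4;0 0 0 0 0 0.4;0 0 0 0 0 0.4;0 0 0 0 0 0.4;0 0 0 0 0 0.3;0 0 0 0 0 0.07'; python3 t.py
python3 - <<'E'
from h import *
c=cap('scene','scene4.png')
im=cv2.imread('pics/scene4.png')[140:230,200:320]
cv2.imwrite('pics/crop6.png',cv2.resize(im,None,fx=6.5,fy=6.5,interpolation=cv2.INTER_CUBIC))
E
```

```text
time_s: 18.57
eef_pos: [611.6, -83.4, 4.2]
ee_rot: [0.002, 0.715, 0.699, -0.001]
force: [1.2, 1.2, 15.8]
grip_width: 0.401
grip_force: 7.9
f [  0.06   1.35 -15.67] sd [0.55 0.32 0.54] m [-0.113  0.081 -0.085] sd [0.017 0.023 0.039] oy -9.2 ox 4.5
yaw 88.79 roll mrad 1.67 pitch -3.63 [611.57 -83.38   4.18] t 18.8667 7.883315981598571 0.40293794069185174
```

View pics/crop6.png

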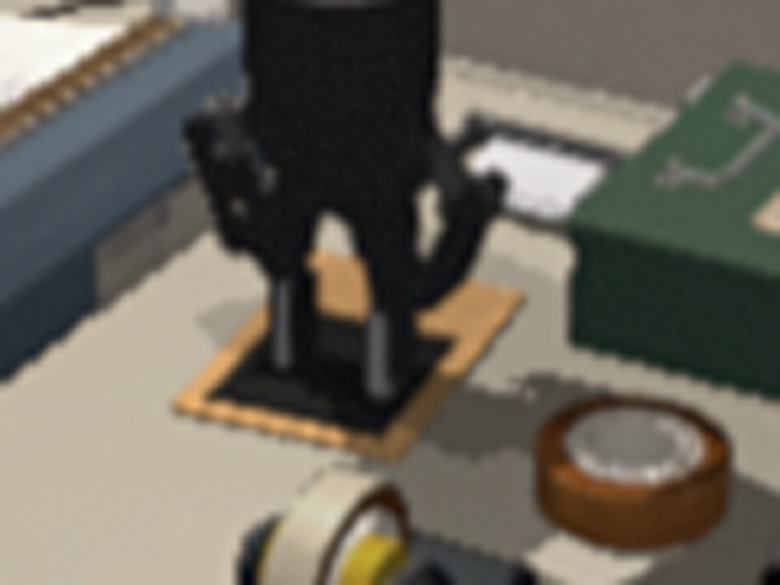

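The board is turned back to near its original heading. Corners are near-left (174,408), near-right (400,458) and far-right (523,294). From here I'll measure by mask.

```bash
cat > b.py <<'E'
from h import *
# board pose from the scene view: near short edge and right long edge of the brown mask
def board(box=(195,140,330,225)):
    x0,y0,x1,y1=box
    ims=[ctrl.capture('scene') for _ in range(3)];c=ims[0]
    a=np.mean([i['image'].astype(np.float32) for i in ims],0)[y0:y1,x0:x1]
    A=cv2.resize(a,None,fx=6,fy=6,interpolation=cv2.INTER_CUBIC)
    h=cv2.cvtColor(np.clip(A,0,255).astype(np.uint8),cv2.COLOR_RGB2HSV)
    m=((h[...,1]>95)&(h[...,0]>8)&(h[...,0]<24)&(h[...,2]>95)).astype(np.uint8)
    cs=[k for k in cv2.findContours(m,0,1)[0] if cv2.contourArea(k)>150]
    def w(p): return ray(c,((p[0]+.5)/6-.5+x0,(p[1]+.5)/6-.5+y0),4)[:2]
    # keep blobs near the given area (world box of the board), drop the tape roll
    P=np.vstack([k[:,0] for k in cs if w(k[:,0].mean(0))[0]>560])
    H=cv2.convexHull(P)[:,0].astype(float)
    l=H[H[:,0].argmin()];b=H[H[:,1].argmax()];r=H[H[:,0].argmax()]
    def line(p,q):
        d=(q-p)/np.linalg.norm(q-p);n=np.array([-d[1],d[0]]);s=(P-p)@d;e=np.abs((P-p)@n)
        K=P[(e<4)&(s>.08*np.linalg.norm(q-p))&(s<.92*np.linalg.norm(q-p))]
        W=np.array([w(k) for k in K],np.float32);v=cv2.fitLine(W,cv2.DIST_HUBER,0,.01,.01).ravel();return v,len(K)
    (v1,n1),(v2,n2)=line(l,b),line(b,r)
    a1=np.degrees(np.arctan2(v1[1],v1[0]));a2=np.degrees(np.arctan2(v2[1],v2[0]))
    print('corners l b r',w(l).round(1),w(b).round(1),w(r).round(1),'yaw near',((a1+180)%180-180).round(2)+90-0, 'yaw right',((a2)%180-180).round(2),n1,n2)
    # centre from near-right corner intersection
    t=np.linalg.solve(np.c_[v1[:2],-v2[:2]],v2[2:]-v1[2:]);k=v1[2:]+t[0]*v1[:2]
    y=np.radians((a2)%180-180);ax=np.array([np.cos(y),np.sin(y)]);n=np.array([-ax[1],ax[0]])
    print('corner',k.round(1),'centre',(k+70*ax+48*n).round(1),'front',(k+140*ax+48*n).round(1))
    # rail-frame offset
    print('rail axis x at centre y',612.5-.021*((k+70*ax)[1]+266))
if __name__=='__main__': board()
E
python3 b.py
```

```text
corners l b r [ 854.7 -168.5] [562.6 -39.5] [ 577.6 -174.1] yaw near 64.82 yaw right -83.43 18 89
corner [561.3 -36.5] centre [ 617.  -100.5] front [ 625.  -170.1]
rail axis x at centre y 609.14026
```

```bash
sed -i 's/\[0\]>560\]/[0]>560 and w(k[:,0].mean(0))[0]<720]/; s/612.5-.021/612.5+.021/' b.py; python3 b.py
python3 - <<'E'
from h import *
c=ctrl.capture('scene')
P=np.array([ray(c,np.array(p)/6.5+[200,140],4)[:2] for p in((174,408),(400,458),(523,294))]);print(P.round(1))
for a,b in((1,0),(1,2)):
    d=P[b]-P[a];print(np.linalg.norm(d).round(1),np.degrees(np.arctan2(d[1],d[0])).round(1))
print((P[0]+P[2])/2)
E
```

```text
corners l b r [655.5 -30.7] [563.  -39.3] [ 578.1 -174.9] yaw near -82.81 yaw right -83.51 170 94
corner [561.8 -39.9] centre [ 617.4 -104.1] front [ 625.3 -173.6]
rail axis x at centre y 615.78674
[[ 652.9  -28.3]
 [ 559.4  -40.3]
 [ 577.3 -177.6]]
94.3 7.3
138.5 -82.6
[ 615.11028247 -102.93563346]
```

```bash
python3 -m inch '0 0 0.4 0.02 0 0;0 0 0 0 0 0;0 0 0 0 0 0;0 0 0 0 0 0.1;0 0 0 0 0 0.3;0 0 0 0 0 0.3;0 0 0 0 0 0.3;0 0 0 0 0 0.3;0 0 0 0 0 0.2;0 0 0 0 0 0'; python3 t.py; python3 b.py
```

```text
time_s: 20.1
eef_pos: [611.9, -83.5, 4.2]
ee_rot: [0.002, 0.768, 0.641, -0.001]
force: [1.6, -0.1, 18.7]
grip_width: 0.402
grip_force: 8.8
f [  0.35   1.22 -17.33] sd [0.43 0.37 0.48] m [-0.141  0.109 -0.048] sd [0.021 0.039 0.021] oy -5.2 ox 2.4
yaw 79.78 roll mrad 1.17 pitch -3.73 [611.92 -83.48   4.15] t 20.4 8.82805027300492 0.40242393250893566
corners l b r [662.7 -37.9] [569.3 -33. ] [ 563.8 -169.4] yaw near 87.76 yaw right -92.16 156 94
corner [569.1 -32.9] centre [ 614.4 -104.7] front [ 611.8 -174.6]
rail axis x at centre y 615.9259
```

```bash
python3 - <<'E'
import b
from h import *
im=cv2.cvtColor(cv2.imread('pics/scene0.png'),cv2.COLOR_BGR2RGB)
class C:
    @staticmethod
    def capture(n):
        c=dict(ctrl.capture(n));c['image']=im;return c
b.ctrl=C
b.board((180,150,275,240))
E
python3 -m inch '0 0 0 0.005 0 -0.07;0 0 0 0.005 0 -0.07;-2 0.3 0 0 0 0;-3 0.5 0 0 0 0;-4 0.6 0 0 0 0;-4 0.6 0 0 0 0;-4 0.6 0 0 0 0;-4 0.6 0 0 0 0;-3 0.5 0 0 0 0;-1 0.2 0 0 0 0';python3 t.py; python3 b.py
```

```text
corners l b r [679.7  65.4] [585.6  68.1] [584.  -70.2] yaw near 88.67 yaw right -91.15 164 156
corner [585.   68.9] centre [631.6  -2.1] front [630.2 -72. ]
rail axis x at centre y 618.0631
time_s: 21.53
eef_pos: [611.3, -108.0, 4.1]
ee_rot: [0.0, 0.763, 0.647, -0.001]
force: [-1.3, 6.4, 20.2]
grip_width: 0.398
grip_force: 9.9
f [  4.2   -0.97 -19.31] sd [0.53 0.35 0.26] m [ 0.063  0.698 -0.007] sd [0.019 0.032 0.028] oy 6.2 ox -5.2
yaw 80.62 roll mrad -1.08 pitch -3.01 [ 611.33 -108.11    4.17] t 21.8333 9.583882356091635 0.4028359656201738
corners l b r [661.  -62.2] [567.8 -58.2] [ 565.5 -194. ] yaw near 88.57 yaw right -91.5 155 85
corner [568.  -57.9] centre [ 614.2 -129.1] front [ 612.3 -199.1]
rail axis x at centre y 615.40027
```

```bash
python3 -m inch '-2 0.2 0 -0.005 0 0;-3 0.3 0 0 0 0;-4 0.5 0 0 0 0;-4 0.5 0 0 0 0;-4 0.5 0 0 0 0;-4 0.5 0 0 0 0;-4 0.5 0 0 0 0;-4 0.5 0 0 0 0;-3 0.5 0 0 0 0;-1 0.2 0 0 0 0';python3 t.py; python3 b.py
```

```text
time_s: 22.82
eef_pos: [610.0, -141.4, 4.2]
ee_rot: [0.0, 0.763, 0.647, -0.001]
force: [-0.5, 7.3, 19.3]
grip_width: 0.406
grip_force: 9.7
f [  3.66  -1.37 -18.79] sd [0.15 0.4  0.41] m [ 0.05   0.701 -0.02 ] sd [0.028 0.052 0.016] oy 11.2 ox 0.2
yaw 80.62 roll mrad -0.93 pitch -3.28 [ 609.96 -141.46    4.17] t 23.1167 9.364726892163162 0.3971625502186949
corners l b r [659.9 -94.9] [566.9 -92.5] [ 572.8 -213.9] yaw near 88.33 yaw right -85.43 154 25
corner [565.1 -91. ] centre [ 618.5 -157. ] front [ 624.1 -226.8]
rail axis x at centre y 614.709
```

```bash
python3 -m inch '-1 0.2 0.1 -0.01 0 0;-2 0.3 0 -0.01 0 0;-3 0.5 0 0 0 0;-3 0.5 0 0 0 0;-3 0.5 0 0 0 0;-3 0.5 0 0 0 0;-3 0.5 0 0 0 0;-2 0.3 0 0 0 0;-1 0.2 0 0 0 0;0 0 0 0 0 0';python3 t.py; python3 b.py
```

```text
time_s: 24.1
eef_pos: [609.9, -161.3, 4.2]
ee_rot: [0.0, 0.763, 0.647, -0.0]
force: [-0.2, 10.3, 21.5]
grip_width: 0.404
grip_force: 10.7
f [ 10.63  -1.83 -21.07] sd [0.5  0.56 0.23] m [ 0.353  1.795 -0.056] sd [0.014 0.033 0.022] oy -0.3 ox -10.7
yaw 80.64 roll mrad 0.09 pitch -1.37 [ 609.9  -161.32    4.14] t 24.4 10.57888779323548 0.3975709701730596
corners l b r [ 659.5 -113.8] [ 566.2 -112.2] [ 572.4 -213.1] yaw near 88.32 yaw right -86.71 154 26
corner [ 565.6 -110.7] centre [ 617.5 -177.8] front [ 621.6 -247.7]
rail axis x at centre y 614.2939
```

```bash
python3 -m inch '-1 0.2 0 0 0 0;-2 0.3 0 0 0 0;-2 0.3 0 0 0 0;-2 0.3 0 0 0 0;-2 0.3 0 0 0 0;-2 0.3 0 0 0 0;-2 0.3 0 0 0 0;-1 0.2 0 0 0 0;-1 0.2 0 0 0 0;0 0 0 0 0 0';python3 t.py; python3 b.py
```

```text
time_s: 25.38
eef_pos: [609.8, -176.4, 4.1]
ee_rot: [0.0, 0.762, 0.647, -0.0]
force: [-0.3, 10.7, 20.6]
grip_width: 0.398
grip_force: 10.6
f [ 11.18  -1.77 -21.04] sd [0.37 0.31 0.34] m [ 0.334  1.935 -0.057] sd [0.024 0.014 0.021] oy 0.1 ox -9.0
yaw 80.64 roll mrad -0.09 pitch -1.19 [ 609.8  -176.37    4.14] t 25.6833 10.543689843616448 0.4018780615132516
corners l b r [ 658.8 -129. ] [ 567.7 -125.2] [ 572.  -211.1] yaw near 88.82 yaw right -86.1 149 25
corner [ 566.1 -126.1] centre [ 618.7 -192.7] front [ 623.5 -262.5]
rail axis x at centre y 613.97095
```

```bash
python3 -m inch '-1 0.2 0 0 0 0;-2 0.3 0 0 0 0;-3 0.5 0 0 0 0;-3 0.5 0 0 0 0;-3 0.5 0 0 0 0;-3 0.4 0 0 0 0;-2 0.3 0 0 0 0;-2 0.3 0 0 0 0;-1 0.2 0 0 0 0;0 0 0 0 0 0';python3 t.py; python3 b.py
```

```text
time_s: 26.67
eef_pos: [609.7, -196.7, 4.1]
ee_rot: [0.0, 0.762, 0.647, -0.001]
force: [-0.8, 10.2, 20.3]
grip_width: 0.4
grip_force: 10.3
f [ 10.85  -2.12 -20.59] sd [0.46 0.45 0.43] m [ 0.299  1.853 -0.059] sd [0.029 0.027 0.02 ] oy 5.0 ox -10.1
yaw 80.64 roll mrad -0.16 pitch -1.47 [ 609.69 -196.75    4.14] t 26.9667 10.272215141449124 0.4017313957041671
corners l b r [ 658.8 -149.5] [ 566.7 -147. ] [ 569.1 -162.2] yaw near 88.1 yaw right -81.97 149 14
corner [ 565.3 -145.6] centre [ 622.6 -208.2] front [ 632.4 -277.5]
rail axis x at centre y 613.5735
```

```bash
python3 -m inch '-0.5 0.1 0 0 0 0;-0.5 0.1 0 0 0 0;-0.5 0.1 0 0 0 0;-0.5 0.1 0 0 0 0;-0.5 0.1 0 0 0 0;-0.5 0 0 0 0 0;-0.5 0.1 0 0 0 0;-0.5 0.1 0 0 0 0;-0.5 0 0 0 0 0;0 0 0 0 0 0';python3 t.py; python3 -m inch '-0.3 0.05 0 0 0 0;-0.3 0.05 0 0 0 0;-0.3 0.05 0 0 0 0;-0.3 0.05 0 0 0 0;-0.3 0.05 0 0 0 0;-0.3 0 0 0 0 0;0 0 0 0 0 0;0 0 0 0 0 0;0 0 0 0 0 0;0 0 0 0 0 0';python3 t.py; python3 b.py
```

```text
time_s: 27.95
eef_pos: [609.7, -200.8, 4.1]
ee_rot: [0.0, 0.762, 0.647, -0.0]
force: [-0.3, 13.2, 21.0]
grip_width: 0.4
grip_force: 10.5
f [ 12.8   -1.83 -20.96] sd [0.23 0.46 0.23] m [ 0.267  2.217 -0.068] sd [0.033 0.023 0.018] oy 3.9 ox -10.3
yaw 80.65 roll mrad -0.32 pitch -0.79 [ 609.68 -200.84    4.17] t 28.25 10.458247638889588 0.40236298150376254
time_s: 29.08
eef_pos: [609.6, -201.5, 4.1]
ee_rot: [-0.001, 0.762, 0.647, 0.0]
force: [0.2, 18.0, 21.9]
grip_width: 0.398
grip_force: 11.3
f [ 18.39  -2.53 -22.57] sd [0.6  0.65 0.46] m [ 0.349  3.089 -0.051] sd [0.02  0.02  0.019] oy 5.8 ox -17.9
yaw 80.65 roll mrad -1.07 pitch 0.96 [ 609.61 -201.52    4.13] t 29.3833 11.298480809200555 0.4022394000247055
corners l b r [ 659.6 -154.5] [ 566.8 -151. ] [ 567.6 -166.1] yaw near 88.24 yaw right -85.84 150 16
corner [ 565.4 -150. ] centre [ 618.4 -216.4] front [ 623.5 -286.2]
rail axis x at centre y 613.4693
```

```bash
python3 -m inch '0 0 -0.7 0 0 0;0 0 -0.7 0 0 0;0 0 -0.7 0 0 0;0 0 -1 0 0 0;0 0 -2 0 0 0;0 0 -5 0 0 0;0 0 -10 0 0 0;0 0 -20 0 0 0;0 0 -30 0 0 0;0 0 -30 0 0 0'; python3 -m inch '30 0 -20 0 0 0;30 0 -20 0 0 0;30 0 -20 0 0 0;30 0 0 0 0 0;30 0 0 0 0 0;30 0 0 0 0 0;30 0 0 0 0 0;30 0 0 0 0 0;30 0 0 0 0 0;0 0 0 0 0 0'
python3 - <<'E'
from h import *
import b
cap('top','top5.png')
im=cv2.imread('pics/top5.png')[125:195,200:385]
cv2.imwrite('pics/crop7.png',cv2.resize(im,None,fx=4.3,fy=4.3,interpolation=cv2.INTER_CUBIC))
b.board()
E
```

```text
time_s: 30.37
eef_pos: [607.6, -204.2, 102.4]
ee_rot: [-0.002, 0.763, 0.647, -0.003]
force: [0.1, 0.4, 1.2]
grip_width: 0.401
grip_force: 0.0
time_s: 31.2
eef_pos: [652.4, 67.2, 161.1]
ee_rot: [-0.001, 0.761, 0.649, -0.002]
force: [-0.3, 0.6, -0.0]
grip_width: 0.399
grip_force: 0.0
corners l b r [ 659.6 -154.5] [ 566.5 -152.2] [ 573.3 -214.8] yaw near 88.66 yaw right -83.72 151 11
corner [ 564.6 -150.5] centre [ 619.9 -214.8] front [ 627.6 -284.4]
rail axis x at centre y 613.4648
```

View pics/crop7.png

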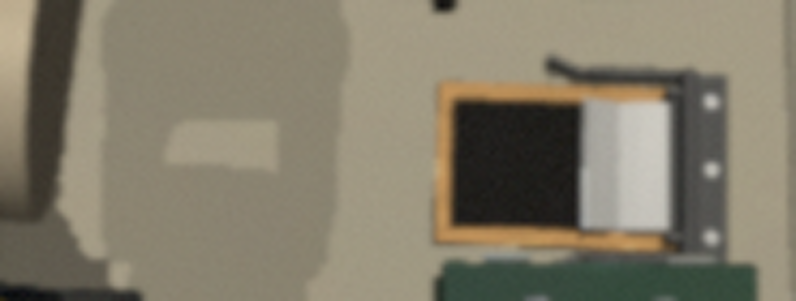

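The board sits in the rail under the clip, with its back edge at crop column 440. I'll check the seating and squareness numerically.

```bash
cat > m2.py <<'E'
import re
src=open('meas.py').read().split("edge('top'")[0].replace('top0.png','top5.png')
exec(src)
edge('back',cols(g,range(148,178),292,306,90,0),4)
edge('left side',rows(g,range(306,334),138,150,90,0),4)
G=cv2.cvtColor(im,cv2.COLOR_RGB2GRAY).astype(float)+.01
edge('rail',rows(G,range(339,354),136,143,115,0),12)
edge('stop',cols(G,range(146,182),358,361,66,0),16)
edge('bar back',cols(G,range(146,182),364,372,120,-1),16)
E
python3 m2.py
```

```text
back 30 (np.float32(-1.4830462), np.float32(611.9757), np.float32(-154.33057))
left side 28 (np.float32(89.03253), np.float32(663.10645), np.float32(-195.26654))
rail 15 (np.float32(88.81209), np.float32(670.9129), np.float32(-265.0101))
stop 33 (np.float32(-0.7231427), np.float32(619.96155), np.float32(-296.42426))
bar back 36 (np.float32(-1.1224445), np.float32(618.526), np.float32(-320.6815))
```

```bash
python3 -c "
from rig import ctrl
print(ctrl.finish_job())"
```

```text
the job is handed in; nothing more can be done
None
```

The board is under the clip and pressed against the end stop: push force rose sharply where I expected the stop, though the last picture put the front edge about 1.6 mm short, within measuring error. It turned about 26° on the first slide, so I straightened it before pushing it in; the highest pressing force I read was about 23 N, the arm is clear of everything, and the job was handed in at about 31 s.

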